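# Return the fallen tub to the gap in the desk rack

## Task

One of the three open-topped tubs has fallen over on the desk. First stand it on the desk with its open end up and let go of it; then take it again from the top and set it gently down, upright and right in, in whichever bay of the plywood rack is empty, lined up with the other tubs. Never let it fall, and leave the other two tubs, the plant, the mug and the book as they are.

Things in the scene. Friction and masses are not known exactly. Their poses are not given: they have to be found in the camera images.
- tub: the fallen tub: pale blue-grey open-topped box, 62 mm (its x) by 42 mm (y) by 120 mm tall (z), walls and bottom 3 mm, 0.1 to 0.25 kg, dark round finger mark near the foot on both broad faces. Origin: centre of its underside; z points out of the open end. Starts lying on a broad (62 by 120 mm) face, its y axis vertical, origin 21 mm above the desk, open end in any direction
- tub_rim (a point): centre of the fallen tub's open end, 120 mm along its z from tub
- tub_b: a tub of the same shape and look (some cards inside, below the rim), standing upright in one bay of the rack; origin at the centre of its underside. To be left alone
- tub_c: the other such tub, standing upright in another bay of the rack. To be left alone
- rack: fixed plywood rack: base 90 (x) by 196 (y) by 10 mm, four upright dividers 10 mm thick, 80 mm along x, tops 95 mm above the desk; they form three bays side by side along y, each 52 mm wide, open above and at -x and +x. A tub stands in a bay with its 62 mm side along the rack's x. Origin: centre of its underside
- bay0 (a point): centre of the floor of the first bay (62 mm to the +y of the rack's middle), 10 mm above the desk; axes as the rack's
- bay1 (a point): centre of the floor of the middle bay
- bay2 (a point): centre of the floor of the third bay (62 mm to the -y of the rack's middle)
- plant: small plant in a terracotta pot, pot 72 mm across and 60 mm tall, leaves spread to 140 mm across and 110 mm high; origin at the centre of its underside
- book: closed blue book lying flat, 110 by 150 by 24 mm; origin at the centre of its underside
- mug: white mug, 76 mm across, 90 mm tall, handle to its +y; origin at the centre of its underside
There are look-alikes about, which are no part of the job. Leave any green or pink look-alike of the tub alone.

How it is judged:
By the outcome, as a careful person would: the job done as asked, in the order asked, and still so for the second after the job is handed in, with the robot touching nothing.
It also fails if it takes over 72 s, if anything falls off the work surface, if the arm or the gripper's body presses on something with over 40 N, if the wrist force passes 120 N, or if a joint passes its speed limit or range.

## Robot

A 6-joint arm with a two-finger parallel gripper is mounted at the origin on the work surface. World frame = base frame: x ahead of the robot, y to its left, z up, the work surface at z = 0. Lengths are in m, angles in rad, forces in N, time in s.
With the tool pointing down it reaches from about 0.375 to 0.9 m from the base axis. Payload 3.1 kg.
Tool frame: the origin (TCP) lies at the very end of the fingers, on their centre line; the grasp point (between the pads) lies 19 mm behind it; z points along the fingers, y is the line along which they close (so a half turn about z gives the same grasp; the last joint's range is limited). The gripper opens to 87 mm and grips with 3 to 60 N. Pads are 19 mm wide; open, the fingers measure 117 mm over their backs; the gripper's body (75 mm by 190 mm) begins 51 mm behind the grasp point.
Start: joints at [1.042, 0.527, 1.433, -0, 1.181, -0.178], TCP at [0.214, 0.587, 0.223] pointing down, gripper open.
Joint ranges: [-3.08, 3.08], [-0.75, 2.2], [0.22, 2.44], [-1.43, 4.57], [0, 2.65], [-2.85, 2.85]. Speed limits (rad/s): [2.79, 2.79, 3.14, 3.14, 3.14, 3.14].

## Interface

Orientations are given as a unit quaternion [x, y, z, w].
In Python, from workcell import readout, vision, env gives the robot as it stands.
- The arm moves only by the tool step_arm, never from a script. Its argument "increments" is a list of rows, each an object with "grip": the opening, from -1 (shut) to 1 (fully open); "translation": the shift along the tool's x, y, z in m, a list of three; "yaw": the turn about the tool's z in rad. A call has 1 to 20 rows; each row is the pose to reach, as a shift and turn from the pose commanded when the call began, along the tool's axes at that moment; what a row does not reach only later rows make up. A row lasts 1/8 s, in which the tool goes at most 62.5 mm and 10.7 degrees, less where a joint would pass 70% of its speed; a pose out of reach is approached as far as the arm can. A call with a gripper value outside its range is refused whole. The fingers move at their own pace and stop on an object; "force" is the grip in N (left out, the last holds). Time passes only in rows, so rows that repeat a pose let the fingers close. It gives the time, the measured TCP pose, the force, the opening and the grip force at its end, in the units of the state.
- readout.read_state(): the state, without advancing time (a new reading comes with each control period).
- vision.grab_frame(name): name is "scene" or "top"; returns (picture, depth): 384x512x3 uint8, red, green, blue; 384x512 float32, m along the optical axis (not along the pixel's ray), 0 where there is no reading.
- vision.camera_info(name): a dict with "mtx" (3x3 intrinsics, pixels), "cam_to_world" (4x4, takes a point from camera to world coordinates). Camera axes: x right, y up, looking along -z (the intrinsics and any distortion apply to the point x, -y, -z); pixel columns grow to the right and rows downward; lengths in m; the calibration is good to about 2 mm. A picture is of the moment at which its call begins. camera_info takes no time and is no camera call.
- env.job_done(): hands the job in; it is judged then, once.
The state is a dict: "time_s": time; "joints": joint angles; "qvel": joint speeds; "joint_efforts": joint torques, N m; "tool_pos": TCP position; "orientation": TCP orientation; "contact_force": force on the tool from outside, world axes, zero at the start; "moment": the same for the moment, N m; "width": finger opening in m; "grip_force": force on a finger pad.
Only numpy, scipy, OpenCV 4.12 (cv2) and the standard library are available. Lean on these libraries where they do the work, as an engineer would, in place of code of your own. Each camera call takes 0.05 s, during which the arm holds its last target. There are 200 camera calls.

## Working session

There is one attempt and no reset: what is moved stays moved. The work goes in short steps, Python scripts to look and compute and a tool call to move; the robot and the scene stay as the last step left them, time stands still between calls to the robot, and variables do not carry over. Pictures are saved under pics/ and viewed, at most 10 in all, crops included, and the job is handed in when it is done.

Besides the shell and the picture viewer there is one more tool, called after "Call:" as name(argument=value, ...) on one line, values as JSON. step_arm: Moves the arm, as the interface text tells. Its arguments: {"type":"object","properties":{"increments":{"type":"array","items":{"type":"object","properties":{"grip":{"type":"number"},"translation":{"type":"array","items":{"type":"number"}},"yaw":{"type":"number"}}}},"force":{"type":"number"}},"required":["increments"]}

```bash
mkdir -p pics; cat > h.py <<'E'
import numpy as np, cv2
from workcell import readout, vision, env
def grab(n,tag):
    im,d=vision.grab_frame(n); cv2.imwrite(f'pics/{tag}.png',im[:,:,::-1]); np.savez(f'pics/{tag}.npz',im=im,d=d); return im,d
def ray(n,u,v):
    c=vision.camera_info(n); K=np.array(c['mtx']); T=np.array(c['cam_to_world'])
    p=cv2.undistortPoints(np.array([[[u,v]]],float),K,np.array(c.get('dist',np.zeros(5)),float))[0,0]
    return T[:3,3],T[:3,:3]@np.array([p[0],-p[1],-1.])
def onz(n,u,v,z):
    o,r=ray(n,u,v); return o+r*(z-o[2])/r[2]
def cloud(n,d):
    c=vision.camera_info(n); K=np.array(c['mtx']); T=np.array(c['cam_to_world'])
    v,u=np.mgrid[:d.shape[0],:d.shape[1]]
    P=np.stack([(u-K[0,2])/K[0,0]*d,-(v-K[1,2])/K[1,1]*d,-d],-1)
    return P@T[:3,:3].T+T[:3,3]
E
python3 - <<'E'
from h import *
a,_=grab('scene','s0');b,_=grab('top','t0')
for n in('scene','top'): print({k:np.round(v,3).tolist() for k,v in vision.camera_info(n).items() if not isinstance(v,str)})
cv2.imwrite('pics/both0.png',cv2.resize(np.vstack([a,b])[:,:,::-1],None,fx=.78,fy=.78))
print(readout.read_state())
E
```

```text
{'mtx': [[381.473, 0.0, 255.767], [0.0, 381.473, 192.543], [0.0, 0.0, 1.0]], 'cam_to_world': [[0.774, -0.538, 0.335, 0.927], [0.634, 0.655, -0.411, -0.434], [0.002, 0.53, 0.848, 0.961], [0.0, 0.0, 0.0, 1.0]]}
{'mtx': [[350.627, 0.0, 257.517], [0.0, 350.627, 191.814], [0.0, 0.0, 1.0]], 'cam_to_world': [[-0.007, 0.983, -0.182, 0.375], [-1.0, -0.008, -0.006, 0.007], [-0.008, 0.182, 0.983, 1.093], [0.0, 0.0, 0.0, 1.0]]}
{'time_s': 0.1, 'joints': array([ 1.04249296e+00,  5.28390962e-01,  1.43381807e+00, -1.89313981e-06,
        1.18142626e+00, -1.78498693e-01]), 'qvel': array([-1.36476510e-03, -2.35095594e-03, -4.82415563e-03, -2.75769812e-05,
        1.67192420e-03, -3.68210162e-04]), 'joint_efforts': array([-4.32365305e-04, -4.40987849e+01, -1.77150232e+01,  6.34769560e-02,
        5.33719675e-02, -5.25400310e-05]), 'tool_pos': array([0.21381376, 0.58655217, 0.22164464]), 'orientation': array([ 1.74011518e-01,  9.84743088e-01, -9.58504134e-04, -3.52647186e-04]), 'contact_force': array([ 1.21557469, -0.31528299,  0.14858521]), 'moment': array([-0.00848664,  0.03815849, -0.00768432]), 'grip_force': 0.0, 'width': 0.08717442363213003}
```

View pics/both0.png

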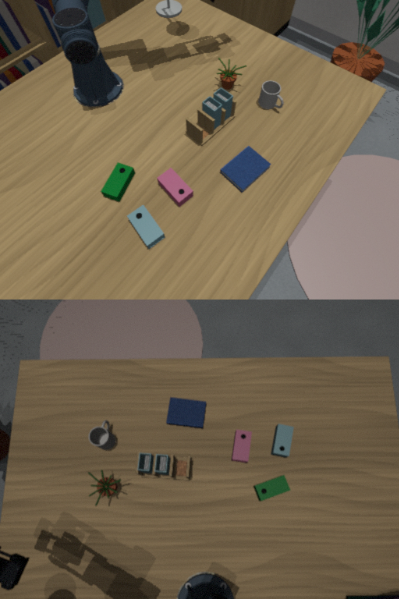

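The overview shows three lying tubs. In full-resolution scene/top pixels they are pale blue (187,290)/(363,180), pink (224,239)/(310,187) and green (151,232)/(348,241). The pale blue-grey one fits the description. The rack is at about (270,150)/(210,213), and its empty bay is the end one nearest the tubs. I'll confirm this in a crop and measure.

```bash
cat > m.py <<'E'
from h import *
# blobs of every coloured thing via mask + top-surface cloud
def rep(n,tag):
    z=np.load(f'pics/{tag}.npz'); im,d=z['im'],z['d']; P=cloud(n,d)
    hsv=cv2.cvtColor(im,cv2.COLOR_RGB2HSV)
    print(n,'desk z med',np.median(P[...,2][(abs(P[...,2])<.02)&(d>0)]).round(4))
    for nm,lo,hi in (('blue',(85,25,90),(108,130,255)),('pink',(150,60,80),(178,255,255)),('green',(60,120,40),(85,255,255)),('wood',(5,40,40),(25,255,255))):
        m=cv2.inRange(hsv,lo,hi)
        if nm=='wood': m&=((P[...,2]>.085)&(P[...,2]<.105)&(d>0)).astype(np.uint8)*255
        c,_=cv2.findContours(m,cv2.RETR_EXTERNAL,cv2.CHAIN_APPROX_NONE)
        for k in c:
            if cv2.contourArea(k)<40: continue
            mm=np.zeros_like(m);cv2.drawContours(mm,[k],-1,1,-1)
            q=P[(mm>0)&(d>0)]; zt=np.percentile(q[:,2],90); t=q[abs(q[:,2]-zt)<.006]
            (cx,cy),(w,h),a=cv2.minAreaRect((t[:,:2]*1000).astype(np.float32)); bx=cv2.boxPoints(((cx,cy),(w,h),a))
            print(nm,'px',k.reshape(-1,2).mean(0).round(),'top z',round(zt,4),'ctr',round(cx,1),round(cy,1),'size',round(w,1),round(h,1),'corners',bx.round().tolist())
if __name__=='__main__':
    rep('scene','s0');rep('top','t0')
    a=np.load('pics/s0.npz')['im'];b=np.load('pics/t0.npz')['im']
    f=lambda x:cv2.resize(x,(400,300),interpolation=cv2.INTER_CUBIC)
    cv2.imwrite('pics/c0.png',np.vstack([np.hstack([f(a[215:335,120:280]),f(b[140:260,270:430])]),np.hstack([f(a[90:210,210:370]),f(b[150:270,110:270])])])[:,:,::-1])
E
python3 m.py
```

```text
scene desk z med 0.0001
blue px [186. 289.] top z 0.0441 ctr 605.2 -311.3 size 61.4 121.5 corners [[539.0, -328.0], [658.0, -355.0], [671.0, -295.0], [553.0, -268.0]]
pink px [224. 238.] top z 0.0441 ctr 584.0 -147.7 size 63.3 120.5 corners [[519.0, -169.0], [638.0, -189.0], [649.0, -126.0], [530.0, -107.0]]
green px [151. 233.] top z 0.0441 ctr 420.0 -258.5 size 61.5 118.4 corners [[371.0, -213.0], [410.0, -325.0], [468.0, -304.0], [430.0, -193.0]]
green px [478.  41.] top z -0.0417 ctr 769.5 1235.6 size 44.1 22.2 corners [[746.0, 1245.0], [749.0, 1222.0], [793.0, 1227.0], [790.0, 1249.0]]
green px [480.   9.] top z 0.0103 ctr 689.8 1369.5 size 4.3 84.3 corners [[686.0, 1412.0], [689.0, 1327.0], [693.0, 1327.0], [691.0, 1412.0]]
green px [462.   8.] top z -0.0705 ctr 595.8 1493.4 size 40.9 21.0 corners [[573.0, 1493.0], [582.0, 1475.0], [619.0, 1493.0], [609.0, 1512.0]]
wood px [249. 160.] top z 0.097 ctr 497.0 59.7 size 11.1 79.4 corners [[457.0, 58.0], [536.0, 51.0], [537.0, 62.0], [458.0, 69.0]]
wood px [264. 147.] top z 0.0967 ctr 502.2 121.4 size 11.9 80.6 corners [[462.0, 118.
[... 346 characters left out ...]
267.0]]
pink px [310. 187.] top z 0.0454 ctr 585.3 -146.2 size 62.2 118.4 corners [[522.0, -168.0], [639.0, -186.0], [649.0, -125.0], [532.0, -106.0]]
green px [348. 241.] top z 0.0451 ctr 419.0 -255.7 size 56.6 117.5 corners [[373.0, -210.0], [412.0, -321.0], [465.0, -302.0], [426.0, -191.0]]
wood px [241. 214.] top z 0.0982 ctr 497.9 61.7 size 10.2 77.9 corners [[459.0, 60.0], [536.0, 54.0], [537.0, 64.0], [459.0, 70.0]]
wood px [219. 212.] top z 0.0987 ctr 503.9 123.5 size 10.5 78.7 corners [[464.0, 121.0], [543.0, 115.0], [544.0, 126.0], [465.0, 132.0]]
wood px [197. 210.] top z 0.0978 ctr 507.5 186.6 size 10.1 78.0 corners [[468.0, 183.0], [546.0, 180.0], [547.0, 190.0], [469.0, 194.0]]
```

View pics/c0.png

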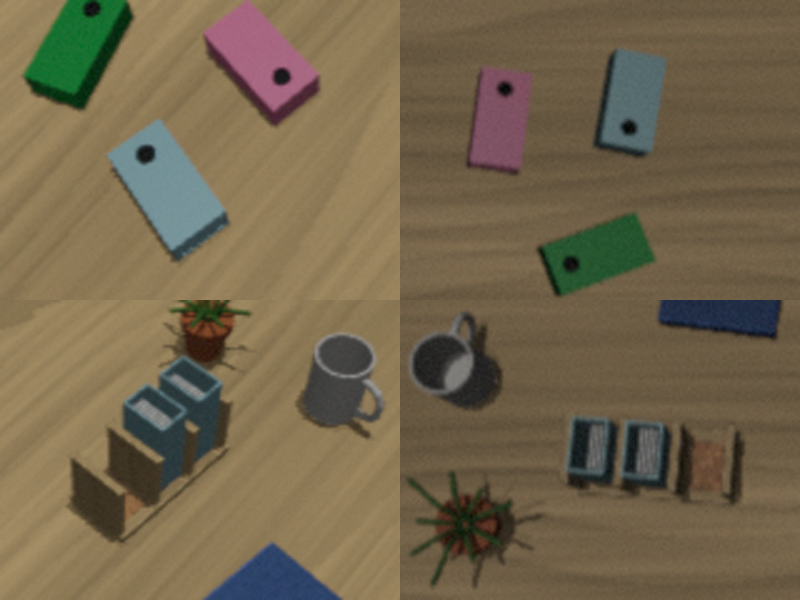

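The crops confirm it. The pale blue tub (scene about (187,290), top about (363,180)) has its mark near the robot-side end, so its foot is there and its open end faces +x. The empty bay is the lowest-y one, top about (230,213). Measured heights agree with the text (tub top about 44 mm, dividers about 97 mm). Next I'll move above the rim-end grasp point.

Call:
step_arm(increments=[{"grip":1,"translation":[-0.715,-0.703,0],"yaw":-0.133},{"grip":1,"translation":[-0.715,-0.703,0],"yaw":-0.133},{"grip":1,"translation":[-0.715,-0.703,0],"yaw":-0.133},{"grip":1,"translation":[-0.715,-0.703,0],"yaw":-0.133},{"grip":1,"translation":[-0.715,-0.703,0],"yaw":-0.133},{"grip":1,"translation":[-0.715,-0.703,0],"yaw":-0.133},{"grip":1,"translation":[-0.715,-0.703,0],"yaw":-0.133},{"grip":1,"translation":[-0.715,-0.703,0],"yaw":-0.133},{"grip":1,"translation":[-0.715,-0.703,0],"yaw":-0.133},{"grip":1,"translation":[-0.715,-0.703,0],"yaw":-0.133},{"grip":1,"translation":[-0.715,-0.703,0],"yaw":-0.133},{"grip":1,"translation":[-0.715,-0.703,0],"yaw":-0.133},{"grip":1,"translation":[-0.715,-0.703,0],"yaw":-0.133},{"grip":1,"translation":[-0.715,-0.703,0],"yaw":-0.133},{"grip":1,"translation":[-0.715,-0.703,0],"yaw":-0.133},{"grip":1,"translation":[-0.715,-0.703,0],"yaw":-0.133},{"grip":1,"translation":[-0.715,-0.703,0],"yaw":-0.133},{"grip":1,"translation":[-0.715,-0.703,0],"yaw":-0.133},{"grip":1,"translation":[-0.715,-0.703,0],"yaw":-0.133},{"grip":1,"translation":[-0.715,-0.703,0],"yaw":-0.133}])

```text
time_s: 2.6
tool_pos: [0.6448, -0.3167, 0.223]
orientation: [0.107, 0.994, 0.0, -0.0]
contact_force: [0.4, -0.0, 0.6]
width: 0.0871
grip_force: 0.0
```

```bash
cat > st.py <<'E'
from h import *
s=readout.read_state(); x,y,z,w=s['orientation']
from scipy.spatial.transform import Rotation as R
M=R.from_quat(s['orientation']).as_matrix()
print('t',round(s['time_s'],2),'pos',s['tool_pos'].round(4),'tool y deg',np.degrees(np.arctan2(M[1,1],M[0,1])).round(2),'tool z',M[:,2].round(3),'j',s['joints'].round(2),'F',s['contact_force'].round(2),'M',s['moment'].round(2),'w',round(s['width'],4),'g',s['grip_force'])
def go(p,th):  # shift in tool axes to world point, yaw to closing-line angle (deg)
    d=np.array(p)-s['tool_pos']; a=np.degrees(np.arctan2(M[1,1],M[0,1]))
    print('shift',(M.T@d).round(4),'yaw',np.radians(a-th).round(4))
E
python3 - <<'E'
from st import *
go((.6446,-.3191,.003),77.6)
z=np.load('pics/s0.npz');P=cloud('scene',z['d']);d=np.array([.9767,-.2147])
# along-axis position of points just beyond the rim edge
q=P[255:325,150:230].reshape(-1,3);l=(q[:,:2]-[.547,-.2976])@d;t=(q[:,:2]-[.547,-.2976])@[.2147,.9767]
k=(abs(t)<.024)&(q[:,2]>.004)&(q[:,2]<.036)&(l>.05);print('inside-face pts z vs along',[(round(np.median(l[k&(abs(q[:,2]-h)<.003)]),4),int((k&(abs(q[:,2]-h)<.003)).sum())) for h in (.008,.014,.02,.026,.032)])
E
```

```text
t 2.6 pos [ 0.6448 -0.3167  0.223 ] tool y deg 77.67 tool z [-0.  0. -1.] j [-0.61  0.66  1.17  0.    1.31 -1.97] F [ 0.44 -0.03  0.61] M [-0.    0.02 -0.05] w 0.0871 g 0.0
shift [-0.0004 -0.0024  0.22  ] yaw 0.0012
inside-face pts z vs along [(np.float64(0.1127), 17), (np.float64(nan), 0), (np.float64(nan), 0), (np.float64(nan), 0), (np.float64(nan), 0)]
  return _methods._mean(a, axis=axis, dtype=dtype,
  ret = ret.dtype.type(ret / rcount)
```

Call:
step_arm(force=10, increments=[{"grip":1,"translation":[0,-0.002,0.06],"yaw":0},{"grip":1,"translation":[0,-0.002,0.11],"yaw":0},{"grip":1,"translation":[0,-0.002,0.15],"yaw":0},{"grip":1,"translation":[0,-0.002,0.18],"yaw":0},{"grip":1,"translation":[0,-0.002,0.2],"yaw":0},{"grip":1,"translation":[0,-0.002,0.21],"yaw":0},{"grip":1,"translation":[0,-0.002,0.219],"yaw":0},{"grip":1,"translation":[0,-0.002,0.219],"yaw":0},{"grip":1,"translation":[0,-0.002,0.219],"yaw":0},{"grip":-1,"translation":[0,-0.002,0.219],"yaw":0},{"grip":-1,"translation":[0,-0.002,0.219],"yaw":0},{"grip":-1,"translation":[0,-0.002,0.219],"yaw":0},{"grip":-1,"translation":[0,-0.002,0.219],"yaw":0},{"grip":-1,"translation":[0,-0.002,0.219],"yaw":0},{"grip":-1,"translation":[0,-0.002,0.219],"yaw":0},{"grip":-1,"translation":[0,-0.002,0.219],"yaw":0}])

```text
time_s: 4.6
tool_pos: [0.6446, -0.3202, 0.0037]
orientation: [0.108, 0.994, 0.0, 0.0]
contact_force: [-0.3, 0.6, 1.9]
width: 0.0617
grip_force: 10.0
```

```bash
python3 - <<'E'
from st import *
d=np.array([.9767,-.2147])
l=(s['tool_pos'][:2]-[.547,-.2976])@d; print('along',l)
# arc about foot edge: along/height -> tool shift (tool x = world dir)
zz=s['tool_pos'][2]+.019
r=np.hypot(l,zz);a0=np.arctan2(zz,l)
for k in np.linspace(0,90,16)[1:]:
    a=a0+np.radians(k); w=np.r_[d*(r*np.cos(a)-l),r*np.sin(a)-zz]; print(int(k),(M.T@w).round(4))
E
```

```text
t 4.6 pos [ 0.6446 -0.3202  0.0037] tool y deg 77.58 tool z [ 0.  0. -1.] j [-0.62  0.91  1.3   0.    0.93 -1.97] F [-0.32  0.57  1.94] M [ 0.17  0.01 -0.  ] w 0.0617 g 9.977315288269892
along 0.10018752653466251
6 [ 0.0029 -0.     -0.0103]
12 [ 0.0069 -0.     -0.0203]
18 [ 0.0119 -0.     -0.0298]
24 [ 0.0179 -0.     -0.0388]
30 [ 0.0248 -0.     -0.0471]
36 [ 0.0325 -0.     -0.0546]
42 [ 0.0409 -0.     -0.0612]
48 [ 0.05   -0.     -0.0669]
54 [ 0.0597 -0.     -0.0717]
60 [ 0.0698 -0.     -0.0754]
66 [ 0.0802 -0.     -0.0781]
72 [ 0.0908 -0.     -0.0796]
78 [ 0.1016 -0.     -0.08  ]
84 [ 0.1123 -0.     -0.0793]
90 [ 0.1229 -0.     -0.0775]
```

Call:
step_arm(force=10, increments=[{"grip":-1,"translation":[0.003,0,-0.011],"yaw":0},{"grip":-1,"translation":[0.007,0,-0.021],"yaw":0},{"grip":-1,"translation":[0.012,0,-0.031],"yaw":0},{"grip":-1,"translation":[0.018,0,-0.04],"yaw":0},{"grip":-1,"translation":[0.025,0,-0.048],"yaw":0},{"grip":-1,"translation":[0.0325,0,-0.0555],"yaw":0},{"grip":-1,"translation":[0.041,0,-0.062],"yaw":0},{"grip":-1,"translation":[0.05,0,-0.068],"yaw":0},{"grip":-1,"translation":[0.05,0,-0.068],"yaw":0}])

```text
time_s: 5.72
tool_pos: [0.595, -0.3094, 0.0721]
orientation: [0.108, 0.994, -0.0, 0.0]
contact_force: [-0.0, 0.2, -1.5]
width: 0.0619
grip_force: 10.0
```

```bash
python3 - <<'E'
from st import *
a,_=grab('scene','s1');b,_=grab('top','t1')
f=lambda x:cv2.resize(x,(400,400),interpolation=cv2.INTER_CUBIC)
cv2.imwrite('pics/c1.png',np.hstack([f(a[200:340,110:250]),f(b[130:230,310:410])])[:,:,::-1])
E
```

```text
t 5.72 pos [ 0.595  -0.3094  0.0721] tool y deg 77.56 tool z [ 0. -0. -1.] j [-0.65  0.77  1.42 -0.    0.95 -2.  ] F [-0.04  0.19 -1.54] M [-0.01 -0.13 -0.  ] w 0.0619 g 9.988043772300443
```

View pics/c1.png

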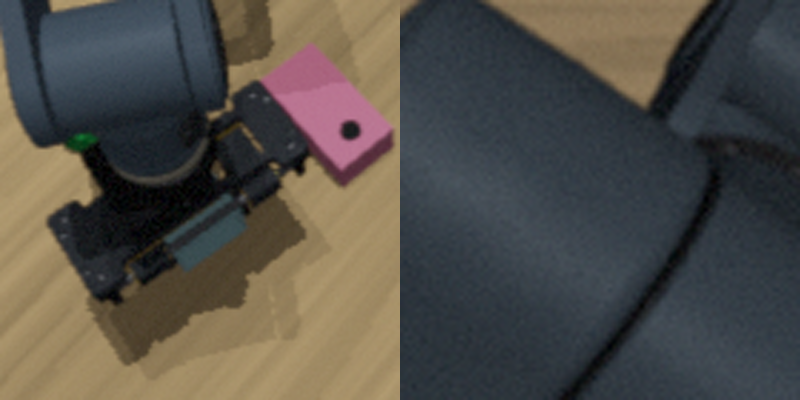

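The scene crop shows the tub's rim held in the fingers and partly tilted, with nothing hit. The top view is blocked by the arm. I'll finish the arc.

Call:
step_arm(force=10, increments=[{"grip":-1,"translation":[0.01,0,-0.005],"yaw":0},{"grip":-1,"translation":[0.02,0,-0.0085],"yaw":0},{"grip":-1,"translation":[0.03,0,-0.011],"yaw":0},{"grip":-1,"translation":[0.041,0,-0.013],"yaw":0},{"grip":-1,"translation":[0.0515,0,-0.013],"yaw":0},{"grip":-1,"translation":[0.0625,0,-0.0125],"yaw":0},{"grip":-1,"translation":[0.068,0,-0.0115],"yaw":0},{"grip":-1,"translation":[0.073,0,-0.0105],"yaw":0},{"grip":-1,"translation":[0.073,0,-0.0105],"yaw":0},{"grip":-1,"translation":[0.073,0,-0.0095],"yaw":0},{"grip":-1,"translation":[0.073,0,-0.009],"yaw":0},{"grip":-1,"translation":[0.073,0,-0.009],"yaw":0}])

```text
time_s: 7.32
tool_pos: [0.5245, -0.2938, 0.0804]
orientation: [0.108, 0.994, -0.0, 0.0]
contact_force: [0.1, 0.5, -2.4]
width: 0.0618
grip_force: 10.0
```

```bash
python3 - <<'E'
from st import *
a,d=grab('scene','s2')
P=cloud('scene',d);o=np.array([.547,-.2976]);dd=np.array([.9767,-.2147])
q=P[200:340,110:250].reshape(-1,3);l=(q[:,:2]-o)@dd;t=(q[:,:2]-o)@[.2147,.9767]
for h in np.arange(.01,.125,.01):
    k=(abs(q[:,2]-h)<.005)&(abs(t)<.022)&(abs(l)<.08)
    if k.sum(): print(round(h,3),k.sum(),np.percentile(l[k],[5,50,95]).round(4))
cv2.imwrite('pics/c2.png',cv2.resize(a[200:340,110:250],(560,560),interpolation=cv2.INTER_CUBIC)[:,:,::-1])
E
```

```text
t 7.33 pos [ 0.5245 -0.2938  0.0804] tool y deg 77.59 tool z [ 0. -0. -1.] j [-0.7   0.68  1.61 -0.    0.85 -2.05] F [ 0.09  0.54 -2.38] M [ 0.01 -0.07 -0.01] w 0.0618 g 9.989623722794931
0.01 1 [-0.0221 -0.0221 -0.0221]
0.08 134 [-0.0217 -0.0123 -0.0039]
0.11 1 [-0.0287 -0.0287 -0.0287]
0.12 112 [-0.0279 -0.0111 -0.0048]
```

View pics/c2.png

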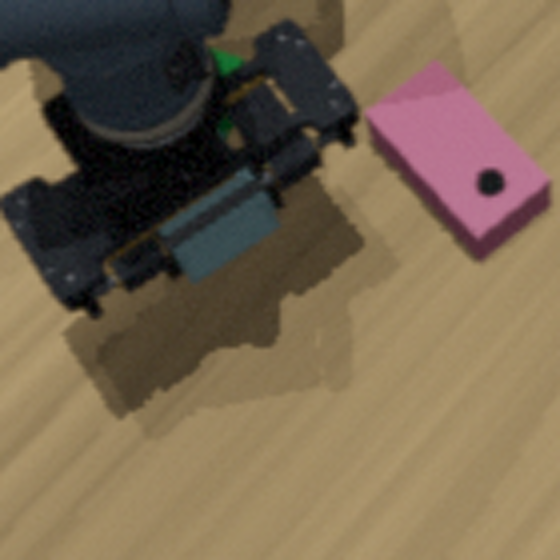

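The crop shows the tub rim in the fingers at about (220,225), but how upright it is remains unclear. I'll fit the visible face.

```bash
python3 - <<'E'
from h import *
z=np.load('pics/s2.npz');im,d=z['im'],z['d'];P=cloud('scene',d);o=np.array([.547,-.2976]);dd=np.array([.9767,-.2147])
for (u,v) in [(x/4+110,y/4+200) for x,y in ((200,185),(215,205),(235,215),(215,235),(225,240),(235,245),(200,255),(205,265),(225,255),(250,235),(215,272),(205,280),(230,290))]:
    p=P[int(round(v)),int(round(u))]; print(int((u-110)*4),int((v-200)*4),im[int(round(v)),int(round(u))],'l',((p[:2]-o)@dd).round(4),'t',((p[:2]-o)@[.2147,.9767]).round(4),'z',p[2].round(4))
E
```

```text
200 185 [12 11 17] l 0.0023 t -0.0026 z 0.192
215 205 [38 42 41] l 0.0058 t -0.0002 z 0.1678
235 215 [55 72 78] l -0.0058 t 0.0085 z 0.1164
215 235 [54 72 79] l -0.0196 t -0.0054 z 0.08
225 240 [58 77 79] l -0.0137 t -0.003 z 0.0813
235 245 [60 76 79] l -0.007 t 0.0014 z 0.0812
200 255 [56 74 79] l -0.0142 t -0.0199 z 0.0805
205 265 [58 77 82] l -0.0089 t -0.0205 z 0.0789
225 255 [62 77 79] l -0.0053 t -0.0084 z 0.0801
250 235 [54 75 77] l -0.0074 t 0.01 z 0.08
215 272 [75 64 46] l -0.0357 t -0.0144 z 0.0003
205 280 [77 65 45] l -0.0363 t -0.0234 z -0.0007
230 290 [78 66 46] l -0.0194 t -0.0119 z 0.0008
```

The visible surface is level at z = 0.08, which is the inside of the lower wall. The pads therefore held the tub rigidly and it was lifted level without pivoting. I'll put it back where it lay, clear of the green one, and let it pivot with the lightest grip.

Call:
step_arm(force=10, increments=[{"grip":-1,"translation":[-0.03,0,0],"yaw":0},{"grip":-1,"translation":[-0.07,0,0],"yaw":0},{"grip":-1,"translation":[-0.105,0,0.01],"yaw":0},{"grip":-1,"translation":[-0.123,0,0.025],"yaw":0},{"grip":-1,"translation":[-0.123,0,0.045],"yaw":0},{"grip":-1,"translation":[-0.123,0,0.06],"yaw":0},{"grip":-1,"translation":[-0.123,0,0.07],"yaw":0},{"grip":-1,"translation":[-0.123,0,0.074],"yaw":0},{"grip":-1,"translation":[-0.123,0,0.0765],"yaw":0},{"grip":-1,"translation":[-0.123,0,0.0765],"yaw":0},{"grip":-1,"translation":[-0.123,0,0.0765],"yaw":0}])

```text
time_s: 8.75
tool_pos: [0.645, -0.3207, 0.0047]
orientation: [0.108, 0.994, -0.0, 0.001]
contact_force: [0.0, -0.5, -1.9]
width: 0.0619
grip_force: 10.0
```

Call:
step_arm(force=3, increments=[{"grip":-1,"translation":[0,0,0],"yaw":0},{"grip":-1,"translation":[0,0,0],"yaw":0},{"grip":-1,"translation":[0.003,0,-0.01],"yaw":0},{"grip":-1,"translation":[0.007,0,-0.02],"yaw":0},{"grip":-1,"translation":[0.012,0,-0.03],"yaw":0},{"grip":-1,"translation":[0.018,0,-0.039],"yaw":0},{"grip":-1,"translation":[0.018,0,-0.039],"yaw":0}])

```text
time_s: 9.62
tool_pos: [0.6268, -0.3167, 0.0444]
orientation: [0.108, 0.994, -0.0, 0.001]
contact_force: [1.1, -0.6, -0.2]
width: 0.062
grip_force: 3.0
```

```bash
cat > tub.py <<'E'
from st import *
def tub(tag):
    a,d=grab('scene',tag);P=cloud('scene',d);g=s['tool_pos'];dd=np.array([.9767,-.2147])
    hsv=cv2.cvtColor(a,cv2.COLOR_RGB2HSV);m=(cv2.inRange(hsv,(80,30,40),(108,140,255))>0)&(d>0)
    l=(P[...,:2]-g[:2])@dd;t=(P[...,:2]-g[:2])@[.2147,.9767]
    k=m&(abs(t)<.027)&(abs(l)<.13)&(P[...,2]>.003)&(P[...,2]<g[2]+.05)
    print('tub pts rel. to grasp: l, z'); L,Z=l[k],P[...,2][k]-g[2]-.019
    for lo in np.arange(-.12,.06,.01):
        j=(L>=lo)&(L<lo+.01)
        if j.sum()>3: print(round(lo*1000),j.sum(),(np.percentile(Z[j],[5,25,50,75,95])*1000).round())
E
python3 -c "
from tub import *
tub('s3')"
```

```text
t 9.62 pos [ 0.6268 -0.3167  0.0444] tool y deg 77.57 tool z [ 0.001 -0.001 -1.   ] j [-0.63  0.84  1.34 -0.    0.96 -1.98] F [ 1.07 -0.59 -0.15] M [ 0.07 -0.06 -0.03] w 0.062 g 3.000025573928724
tub pts rel. to grasp: l, z
0 96 [-22. -20. -16.  22.  24.]
10 78 [-19. -17. -16. -15. -14.]
20 39 [-14. -14. -13. -12. -10.]
```

The slope is now about 20° with the rim up, so the pivot works at 3 N. I'll continue slightly below the nominal arc to keep the foot pressed.

Call:
step_arm(force=3, increments=[{"grip":-1,"translation":[0.007,0,-0.0075],"yaw":0},{"grip":-1,"translation":[0.0145,0,-0.015],"yaw":0},{"grip":-1,"translation":[0.023,0,-0.0215],"yaw":0},{"grip":-1,"translation":[0.032,0,-0.027],"yaw":0},{"grip":-1,"translation":[0.042,0,-0.032],"yaw":0},{"grip":-1,"translation":[0.052,0,-0.0355],"yaw":0},{"grip":-1,"translation":[0.052,0,-0.0355],"yaw":0}])

```text
time_s: 10.55
tool_pos: [0.5756, -0.3053, 0.0794]
orientation: [0.108, 0.994, -0.0, 0.0]
contact_force: [1.5, 0.6, 2.7]
width: 0.0622
grip_force: 3.0
```

```bash
python3 -c "
from tub import *
tub('s4')"
```

```text
t 10.55 pos [ 0.5756 -0.3053  0.0794] tool y deg 77.56 tool z [ 0. -0. -1.] j [-0.66  0.74  1.47 -0.    0.93 -2.01] F [1.51 0.57 2.65] M [ 0.07 -0.17 -0.03] w 0.0622 g 2.999867584317144
tub pts rel. to grasp: l, z
-50 48 [-93. -92. -91. -89. -87.]
-30 14 [-72. -70. -67. -66. -65.]
-20 33 [-64. -61. -57. -54. -52.]
-10 35 [-50. -46. -43. -39. -37.]
0 34 [-35. -32. -27. -25. -23.]
10 43 [-20. -19. -14. -10.  -7.]
20 44 [-4. -0.  1.  2.  4.]
```

The outer face is now about 55–60° up, with the foot pressing on the desk. I'll finish the arc.

Call:
step_arm(force=3, increments=[{"grip":-1,"translation":[0.01,0,-0.0025],"yaw":0},{"grip":-1,"translation":[0.021,0,-0.004],"yaw":0},{"grip":-1,"translation":[0.032,0,-0.0045],"yaw":0},{"grip":-1,"translation":[0.0425,0,-0.004],"yaw":0},{"grip":-1,"translation":[0.053,0,-0.002],"yaw":0},{"grip":-1,"translation":[0.055,0,-0.001],"yaw":0},{"grip":-1,"translation":[0.055,0,-0.001],"yaw":0}])

```text
time_s: 11.48
tool_pos: [0.5219, -0.2933, 0.0794]
orientation: [0.108, 0.994, 0.0, -0.001]
contact_force: [-0.9, -0.7, 2.3]
width: 0.0619
grip_force: 3.0
```

```bash
python3 -c "
from tub import *
tub('s5')"
```

```text
t 11.47 pos [ 0.5219 -0.2933  0.0794] tool y deg 77.56 tool z [-0.001  0.001 -1.   ] j [-0.7   0.68  1.61 -0.    0.85 -2.05] F [-0.88 -0.68  2.3 ] M [-0.13  0.28 -0.08] w 0.0619 g 3.000163261067428
tub pts rel. to grasp: l, z
-30 65 [-60. -55. -51. -23. -15.]
-20 39 [-26. -19. -14. -12.  -9.]
10 309 [-91. -64. -41. -17.  18.]
20 101 [-13.  -1.   9.  18.  22.]
```

```bash
cat > tilt.py <<'E'
from h import *
def tilt(tag,g,dd=np.array([.9767,-.2147])):
    z=np.load(f'pics/{tag}.npz');a,d=z['im'],z['d'];P=cloud('scene',d)
    hsv=cv2.cvtColor(a,cv2.COLOR_RGB2HSV);m=(cv2.inRange(hsv,(80,30,40),(108,140,255))>0)&(d>0)
    l=(P[...,:2]-g[:2])@dd;t=(P[...,:2]-g[:2])@[-dd[1],dd[0]]
    k=m&(abs(t)<.024)&(l>.008)&(l<.035)&(P[...,2]>.012)&(P[...,2]<.112)
    p=np.polyfit(P[...,2][k],l[k],1);print('face tilt deg',np.degrees(np.arctan(p[0])).round(2),'l at foot',p[1].round(4),'n',k.sum(),'z max',np.percentile(P[...,2][m&(abs(t)<.03)&(abs(l)<.04)],98).round(4))
E
python3 -c "
from tilt import *
tilt('s5',readout.read_state()['tool_pos'])"
```

```text
face tilt deg 2.55 l at foot 0.0154 n 288 z max 0.4237
```

Call:
step_arm(force=3, increments=[{"grip":-1,"translation":[0.002,0,0],"yaw":0},{"grip":-1,"translation":[0.004,0,0],"yaw":0},{"grip":-1,"translation":[0.0045,0,0],"yaw":0},{"grip":-1,"translation":[0.0045,0,0],"yaw":0}])

```text
time_s: 12.02
tool_pos: [0.5177, -0.292, 0.0792]
orientation: [0.108, 0.994, 0.0, -0.0]
contact_force: [-1.0, 0.6, -1.8]
width: 0.0616
grip_force: 3.0
```

```bash
python3 -c "
from st import *
grab('scene','s6')
from tilt import *
tilt('s6',s['tool_pos'])"
```

```text
t 12.03 pos [ 0.5177 -0.292   0.0792] tool y deg 77.58 tool z [-0.001  0.001 -1.   ] j [-0.7   0.68  1.62  0.    0.84 -2.06] F [-1.02  0.62 -1.85] M [ 0.01  0.   -0.03] w 0.0616 g 2.9999397211395262
face tilt deg 1.11 l at foot 0.0182 n 309 z max 0.4238
```

Call:
step_arm(force=3, increments=[{"grip":-1,"translation":[0,0,0.001],"yaw":0},{"grip":-1,"translation":[0,0,0.002],"yaw":0},{"grip":-1,"translation":[0,0,0.002],"yaw":0},{"grip":-1,"translation":[0,0,0.002],"yaw":0}])

```text
time_s: 12.58
tool_pos: [0.5181, -0.2923, 0.0779]
orientation: [0.108, 0.994, 0.0, 0.0]
contact_force: [-0.9, 1.3, 3.5]
width: 0.0619
grip_force: 3.0
```

```bash
python3 -c "
from st import *
grab('scene','s7')
from tilt import *
tilt('s7',s['tool_pos'])"
```

```text
t 12.57 pos [ 0.5181 -0.2923  0.0779] tool y deg 77.57 tool z [ 0.  0. -1.] j [-0.7   0.68  1.62  0.    0.84 -2.06] F [-0.91  1.33  3.47] M [0.38 0.05 0.03] w 0.0619 g 3.000236510360139
face tilt deg 0.81 l at foot 0.0182 n 306 z max 0.4228
```

It stands on the desk now. I'll release and rise clear.

Call:
step_arm(increments=[{"grip":0,"translation":[0,0,0],"yaw":0},{"grip":0.6,"translation":[0,0,0],"yaw":0},{"grip":1,"translation":[0,0,0],"yaw":0},{"grip":1,"translation":[0,0,0],"yaw":0},{"grip":1,"translation":[0,0,0],"yaw":0},{"grip":1,"translation":[0,0,0],"yaw":0},{"grip":1,"translation":[0,0,-0.02],"yaw":0},{"grip":1,"translation":[0,0,-0.05],"yaw":0},{"grip":1,"translation":[0,0,-0.1],"yaw":0},{"grip":1,"translation":[0,0,-0.15],"yaw":0},{"grip":1,"translation":[0,0.06,-0.15],"yaw":0},{"grip":1,"translation":[0,0.12,-0.15],"yaw":0},{"grip":1,"translation":[0,0.18,-0.15],"yaw":0},{"grip":1,"translation":[0,0.2,-0.15],"yaw":0},{"grip":1,"translation":[0,0.2,-0.15],"yaw":0}])

```text
time_s: 14.5
tool_pos: [0.5612, -0.0963, 0.2276]
orientation: [0.107, 0.994, -0.0, 0.0]
contact_force: [-0.5, -0.2, 0.6]
width: 0.0872
grip_force: 0.0
```

```bash
python3 - <<'E'
from st import *
a,_=grab('scene','s8');b,_=grab('top','t8')
from tilt import *
tilt('s8',np.array([.5181,-.2923]))
for n,tag in(('scene','s8'),('top','t8')):
    z=np.load(f'pics/{tag}.npz');im,d=z['im'],z['d'];P=cloud(n,d)
    k=(d>0)&(P[...,2]>.112)&(P[...,2]<.13)&(abs(P[...,0]-.518)<.06)&(abs(P[...,1]+.292)<.06)
    q=P[k];r=cv2.minAreaRect((q[:,:2]*1000).astype(np.float32));print(n,k.sum(),'rim z',np.median(q[:,2]).round(4),r)
f=lambda x:cv2.resize(x,(400,400),interpolation=cv2.INTER_CUBIC)
cv2.imwrite('pics/c8.png',np.hstack([f(a[180:320,100:240]),f(b[140:280,300:440])])[:,:,::-1])
E
```

```text
t 14.5 pos [ 0.5612 -0.0963  0.2276] tool y deg 77.74 tool z [ 0.    -0.001 -1.   ] j [-0.37  0.45  1.57 -0.    1.13 -1.72] F [-0.51 -0.15  0.59] M [ 0.01  0.09 -0.03] w 0.0872 g 0.0
face tilt deg -0.01 l at foot 0.0181 n 319 z max 0.1213
scene 180 rim z 0.119 ((515.2197265625, -292.2484130859375), (62.01809310913086, 44.39064025878906), 76.93228912353516)
top 121 rim z 0.1196 ((517.5628051757812, -290.9156494140625), (61.80978012084961, 42.17963409423828), 77.20977020263672)
```

View pics/c8.png

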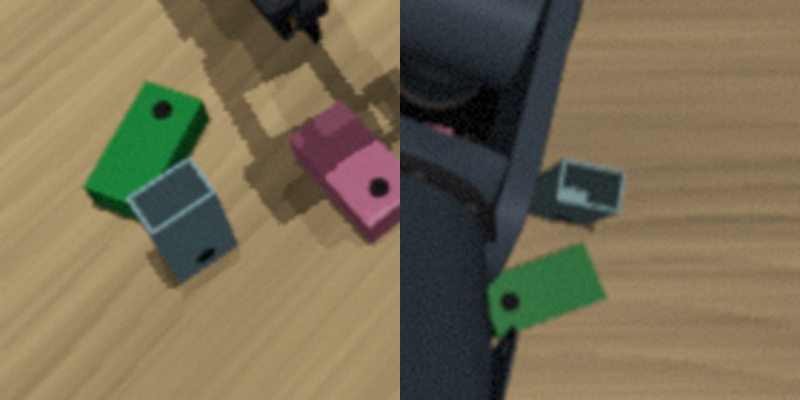

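The crop shows the tub standing free, open end up: scene crop about (185,220), top crop about (590,190). Its rim is at 0.119 m, its centre at (0.5165, −0.2915) and its tilt is 0°. I'll regrasp from the top.

```bash
python3 - <<'E'
from st import *
go((.5167,-.2917,.2276),77.2)
E
```

```text
t 14.6 pos [ 0.5611 -0.0984  0.2275] tool y deg 77.55 tool z [ 0.    -0.001 -1.   ] j [-0.37  0.45  1.57 -0.    1.13 -1.72] F [ 0.09 -0.42  0.16] M [-0.03  0.01  0.02] w 0.0868 g 0.0
shift [ 1.700e-03 -1.984e-01  1.000e-04] yaw 0.0062
```

Call:
step_arm(force=20, increments=[{"grip":1,"translation":[0.0015,-0.06,0],"yaw":0.006},{"grip":1,"translation":[0.0015,-0.12,0],"yaw":0.006},{"grip":1,"translation":[0.0015,-0.17,0],"yaw":0.006},{"grip":1,"translation":[0.0015,-0.199,0],"yaw":0.006},{"grip":1,"translation":[0.0015,-0.199,0],"yaw":0.006},{"grip":1,"translation":[0.0015,-0.199,0],"yaw":0.006},{"grip":1,"translation":[0.0015,-0.199,0.04],"yaw":0.006},{"grip":1,"translation":[0.0015,-0.199,0.08],"yaw":0.006},{"grip":1,"translation":[0.0015,-0.199,0.11],"yaw":0.006},{"grip":1,"translation":[0.0015,-0.199,0.13],"yaw":0.006},{"grip":1,"translation":[0.0015,-0.199,0.144],"yaw":0.006},{"grip":1,"translation":[0.0015,-0.199,0.144],"yaw":0.006},{"grip":1,"translation":[0.0015,-0.199,0.144],"yaw":0.006},{"grip":-1,"translation":[0.0015,-0.199,0.144],"yaw":0.006},{"grip":-1,"translation":[0.0015,-0.199,0.144],"yaw":0.006},{"grip":-1,"translation":[0.0015,-0.199,0.144],"yaw":0.006},{"grip":-1,"translation":[0.0015,-0.199,0.144],"yaw":0.006},{"grip":-1,"translation":[0.0015,-0.199,0.144],"yaw":0.006},{"grip":-1,"translation":[0.0015,-0.199,0.144],"yaw":0.006}])

```text
time_s: 16.98
tool_pos: [0.5169, -0.2914, 0.0838]
orientation: [0.111, 0.994, -0.0, 0.0]
contact_force: [-0.3, -0.6, 3.4]
width: 0.0621
grip_force: 20.0
```

Call:
step_arm(force=20, increments=[{"grip":-1,"translation":[0,0,-0.005],"yaw":0},{"grip":-1,"translation":[0,0,-0.015],"yaw":0},{"grip":-1,"translation":[0,0,-0.04],"yaw":0},{"grip":-1,"translation":[0,0,-0.08],"yaw":0},{"grip":-1,"translation":[0,0,-0.12],"yaw":0},{"grip":-1,"translation":[0,0,-0.15],"yaw":0},{"grip":-1,"translation":[0,0,-0.165],"yaw":0},{"grip":-1,"translation":[0,0,-0.165],"yaw":0},{"grip":-1,"translation":[0,0,-0.165],"yaw":0}])

```text
time_s: 18.1
tool_pos: [0.5159, -0.2904, 0.2471]
orientation: [0.111, 0.994, 0.001, -0.001]
contact_force: [-0.9, -0.2, -2.3]
width: 0.0618
grip_force: 20.0
```

```bash
python3 - <<'E'
from st import *
# re-measure the rack with the top camera mask of dividers, from t0 and (now) scene
grab('scene','s9')
go((.5002,.0916,.2495),-5)
E
python3 - <<'E'
from m import *
rep('scene','s9')
E
```

```text
t 18.1 pos [ 0.5159 -0.2904  0.2471] tool y deg 77.23 tool z [-0.002  0.002 -1.   ] j [-0.7   0.46  1.49 -0.    1.2  -2.05] F [-0.85 -0.21 -2.3 ] M [ 0.05 -0.01  0.04] w 0.0618 g 19.975181782911022
shift [ 0.0998  0.3691 -0.0016] yaw 1.4353
scene desk z med 0.0001
blue px [272. 133.] top z 0.1299 ctr 505.1 154.3 size 43.8 61.7 corners [[473.0, 134.0], [535.0, 131.0], [537.0, 175.0], [475.0, 178.0]]
blue px [286. 121.] top z 0.13 ctr 510.6 214.9 size 44.8 62.8 corners [[477.0, 196.0], [540.0, 190.0], [544.0, 234.0], [482.0, 240.0]]
blue px [ 87. 111.] top z 0.5906 ctr 519.1 -293.0 size 73.7 40.5 corners [[480.0, -308.0], [510.0, -334.0], [558.0, -278.0], [528.0, -252.0]]
blue px [45. 72.] top z 0.6347 ctr 404.5 -258.7 size 12.3 48.6 corners [[382.0, -248.0], [419.0, -279.0], [427.0, -269.0], [390.0, -239.0]]
blue px [139.  26.] top z 0.3303 ctr 86.8 91.7 size 67.9 44.6 corners [[47.0, 83.0], [79.0, 52.0], [126.0, 101.0], [94.0, 132.0]]
blue px [118.  65.] top z 0.6347 ctr 466.4 -185.4 size 12.5 44.5 corners [[445.0, -176.0], [479.0, -204.0], [488.0, -195.0], [453.0, -166.0]]
blue px [
[... 694 characters left out ...]
216.0]]
green px [475.  13.] top z 0.0178 ctr 676.3 1348.9 size 10.2 57.1 corners [[657.0, 1371.0], [687.0, 1322.0], [695.0, 1327.0], [666.0, 1376.0]]
green px [462.   8.] top z -0.0704 ctr 596.1 1491.5 size 36.2 15.8 corners [[576.0, 1491.0], [583.0, 1477.0], [616.0, 1492.0], [609.0, 1506.0]]
wood px [249. 160.] top z 0.0964 ctr 496.5 59.9 size 12.1 79.2 corners [[456.0, 58.0], [535.0, 50.0], [537.0, 62.0], [458.0, 70.0]]
wood px [263. 147.] top z 0.0965 ctr 501.9 121.5 size 10.9 80.1 corners [[462.0, 119.0], [542.0, 114.0], [542.0, 124.0], [462.0, 130.0]]
wood px [32.  8.] top z 0.1035 ctr -614.8 89.5 size 144.5 37.0 corners [[-689.0, 98.0], [-684.0, 61.0], [-541.0, 81.0], [-546.0, 118.0]]
```

The grasp is good (width 62 mm, weight about 2.3 N). I'll carry it over the empty bay, with bay centre at (0.500, 0.0916) and the closing line at −5°.

Call:
step_arm(force=20, increments=[{"grip":-1,"translation":[0.01,0.037,0],"yaw":0.14},{"grip":-1,"translation":[0.02,0.074,0],"yaw":0.28},{"grip":-1,"translation":[0.03,0.111,0],"yaw":0.42},{"grip":-1,"translation":[0.04,0.148,0],"yaw":0.56},{"grip":-1,"translation":[0.05,0.185,0],"yaw":0.7},{"grip":-1,"translation":[0.06,0.222,0],"yaw":0.84},{"grip":-1,"translation":[0.07,0.259,0],"yaw":0.98},{"grip":-1,"translation":[0.08,0.296,0],"yaw":1.12},{"grip":-1,"translation":[0.09,0.333,0],"yaw":1.26},{"grip":-1,"translation":[0.097,0.358,0],"yaw":1.38},{"grip":-1,"translation":[0.1,0.369,0],"yaw":1.435},{"grip":-1,"translation":[0.1,0.369,0],"yaw":1.435},{"grip":-1,"translation":[0.1,0.369,0],"yaw":1.435},{"grip":-1,"translation":[0.1,0.369,0],"yaw":1.435}])

```text
time_s: 19.9
tool_pos: [0.5008, 0.0902, 0.2483]
orientation: [0.737, 0.675, -0.0, -0.0]
contact_force: [-0.2, 1.1, -2.0]
width: 0.0621
grip_force: 20.0
```

```bash
python3 - <<'E'
from st import *
go((.5002,.0916,.0935),-5)
a,d=grab('scene','s10');grab('top','t10')
P=cloud('scene',d);hsv=cv2.cvtColor(a,cv2.COLOR_RGB2HSV);m=(cv2.inRange(hsv,(80,30,40),(108,140,255))>0)&(d>0)
rx=np.array([np.cos(np.radians(-5)),np.sin(np.radians(-5))]);ry=np.array([-rx[1],rx[0]])
q=P[m&(abs(P[...,0]-.5)<.06)&(abs(P[...,1]-.09)<.06)&(P[...,2]>.14)&(P[...,2]<.29)]
u=(q[:,:2]-s['tool_pos'][:2])@rx;v=(q[:,:2]-s['tool_pos'][:2])@ry
print('low z',np.percentile(q[:,2],[1,3]))
for h in np.arange(.16,.28,.015):
    k=abs(q[:,2]-h)<.0075
    if k.sum()>5: print(round(h,3),k.sum(),'along x',np.percentile(u[k],[2,98]).round(4),'along y',np.percentile(v[k],[2,98]).round(4))
cv2.imwrite('pics/c10.png',cv2.resize(a[60:200,200:340],(560,560),interpolation=cv2.INTER_CUBIC)[:,:,::-1])
E
```

```text
t 19.9 pos [0.5008 0.0902 0.2483] tool y deg -5.02 tool z [-0.001 -0.    -1.   ] j [-0.04  0.34  1.69 -0.    1.11  0.05] F [-0.24  1.12 -1.96] M [-0.11  0.08 -0.03] w 0.0621 g 19.975611275804113
shift [ 0.0014 -0.0006  0.1548] yaw -0.0003
low z [0.16741751 0.17233393]
0.16 10 along x [0.0144 0.0307] along y [-0.0205  0.0177]
0.175 79 along x [-0.0254  0.0319] along y [-0.0219  0.0177]
0.19 80 along x [-0.0249  0.0314] along y [-0.0225  0.019 ]
0.205 101 along x [-0.0241  0.0318] along y [-0.0219  0.0181]
0.22 105 along x [-0.0239  0.0315] along y [-0.0221  0.0194]
0.235 105 along x [-0.0279  0.0316] along y [-0.0221  0.0193]
0.25 105 along x [-0.0291  0.0319] along y [-0.0215  0.0188]
0.265 109 along x [-0.0293  0.0321] along y [-0.0221  0.0127]
0.28 142 along x [-0.0299  0.0318] along y [-0.0218  0.0193]
```

View pics/c10.png

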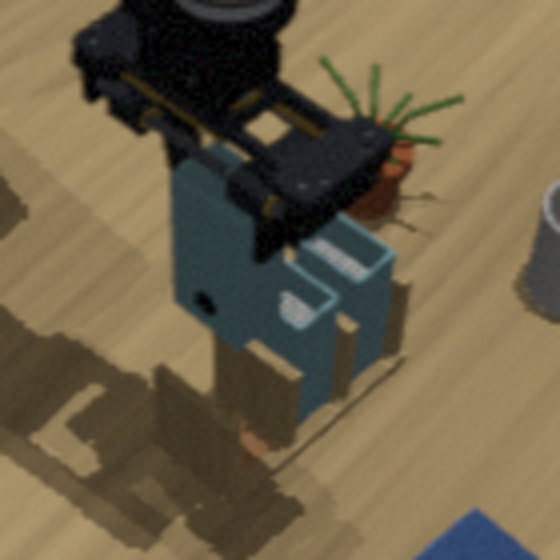

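The crop shows the tub upright above the empty bay, its lower edge at crop about (210,330), aligned with the dividers and clear of the neighbour at (310,300). I'll lower it, then ease down the last millimetres.

Call:
step_arm(force=20, increments=[{"grip":-1,"translation":[0.001,-0.0005,0.02],"yaw":0},{"grip":-1,"translation":[0.001,-0.0005,0.045],"yaw":0},{"grip":-1,"translation":[0.001,-0.0005,0.065],"yaw":0},{"grip":-1,"translation":[0.001,-0.0005,0.085],"yaw":0},{"grip":-1,"translation":[0.001,-0.0005,0.105],"yaw":0},{"grip":-1,"translation":[0.001,-0.0005,0.122],"yaw":0},{"grip":-1,"translation":[0.001,-0.0005,0.135],"yaw":0},{"grip":-1,"translation":[0.001,-0.0005,0.144],"yaw":0},{"grip":-1,"translation":[0.001,-0.0005,0.148],"yaw":0},{"grip":-1,"translation":[0.001,-0.0005,0.151],"yaw":0},{"grip":-1,"translation":[0.001,-0.0005,0.151],"yaw":0},{"grip":-1,"translation":[0.001,-0.0005,0.151],"yaw":0}])

```text
time_s: 21.5
tool_pos: [0.5006, 0.0919, 0.0979]
orientation: [0.737, 0.676, 0.0, 0.0]
contact_force: [-0.1, 1.1, -2.0]
width: 0.0615
grip_force: 20.0
```

```bash
python3 - <<'E'
from st import *
go((.5002,.0916,.0938),-5)
E
```

```text
t 21.5 pos [0.5006 0.0919 0.0979] tool y deg -4.98 tool z [ 0.001 -0.    -1.   ] j [-0.04  0.57  1.83 -0.    0.74  0.05] F [-0.07  1.12 -1.96] M [-0.11  0.02 -0.03] w 0.0615 g 19.97570755860579
shift [-0.0003 -0.0004  0.0041] yaw 0.0003
```

Still hanging free in the bay, at the right place. I'll take the last 4 mm slowly.

Call:
step_arm(force=20, increments=[{"grip":-1,"translation":[0,0,0.001],"yaw":0},{"grip":-1,"translation":[0,0,0.002],"yaw":0},{"grip":-1,"translation":[0,0,0.003],"yaw":0},{"grip":-1,"translation":[0,0,0.0035],"yaw":0},{"grip":-1,"translation":[0,0,0.004],"yaw":0},{"grip":-1,"translation":[0,0,0.004],"yaw":0},{"grip":-1,"translation":[0,0,0.004],"yaw":0}])

```text
time_s: 22.38
tool_pos: [0.5003, 0.0919, 0.0938]
orientation: [0.737, 0.676, 0.0, 0.0]
contact_force: [-1.6, 0.3, 3.2]
width: 0.0617
grip_force: 20.0
```

Contact with the bay floor (force went from −2 to +3.2 N). Release gently and rise.

Call:
step_arm(force=3, increments=[{"grip":-1,"translation":[0,0,0],"yaw":0},{"grip":-1,"translation":[0,0,0],"yaw":0},{"grip":0.6,"translation":[0,0,0],"yaw":0},{"grip":1,"translation":[0,0,0],"yaw":0},{"grip":1,"translation":[0,0,0],"yaw":0},{"grip":1,"translation":[0,0,0],"yaw":0},{"grip":1,"translation":[0,0,-0.02],"yaw":0},{"grip":1,"translation":[0,0,-0.05],"yaw":0},{"grip":1,"translation":[0,0,-0.1],"yaw":0},{"grip":1,"translation":[0,0,-0.15],"yaw":0},{"grip":1,"translation":[-0.06,0,-0.17],"yaw":0},{"grip":1,"translation":[-0.12,0,-0.17],"yaw":0},{"grip":1,"translation":[-0.18,0,-0.17],"yaw":0},{"grip":1,"translation":[-0.24,0,-0.17],"yaw":0},{"grip":1,"translation":[-0.28,0,-0.17],"yaw":0},{"grip":1,"translation":[-0.28,0,-0.17],"yaw":0},{"grip":1,"translation":[-0.28,0,-0.17],"yaw":0}])

```text
time_s: 24.5
tool_pos: [0.4756, -0.1863, 0.2633]
orientation: [0.737, 0.676, 0.0, -0.001]
contact_force: [0.2, 0.1, -1.0]
width: 0.0871
grip_force: 0.0
```

```bash
python3 - <<'E'
from st import *
a,_=grab('scene','s11');b,_=grab('top','t11')
for n,tag in(('scene','s11'),('top','t11')):
    z=np.load(f'pics/{tag}.npz');im,d=z['im'],z['d'];P=cloud(n,d)
    for c in((.5,.0916),(.505,.154),(.511,.215)):
        k=(d>0)&(P[...,2]>.122)&(P[...,2]<.14)&(abs(P[...,0]-c[0])<.045)&(abs(P[...,1]-c[1])<.028)
        q=P[k]
        if len(q)>10: print(n,len(q),'rim z',np.median(q[:,2]).round(4),[np.round(x,1).tolist() for x in cv2.minAreaRect((q[:,:2]*1000).astype(np.float32))])
f=lambda x:cv2.resize(x,(400,400),interpolation=cv2.INTER_CUBIC)
cv2.imwrite('pics/c11.png',np.hstack([f(a[60:200,200:340]),f(b[140:280,120:260])])[:,:,::-1])
E
```

```text
t 24.5 pos [ 0.4756 -0.1863  0.2633] tool y deg -5.01 tool z [-0.001  0.001 -1.   ] j [-0.59  0.32  1.66  0.    1.16 -0.51] F [ 0.15  0.07 -0.95] M [-0.05  0.1   0.  ] w 0.0871 g 0.0
scene 149 rim z 0.1281 [[499.5, 91.2], [45.4, 64.0], 82.7]
scene 149 rim z 0.1278 [[504.6, 153.8], [44.5, 63.9], 84.8]
scene 143 rim z 0.1279 [[509.5, 214.7], [45.5, 65.4], 83.6]
top 103 rim z 0.1302 [[501.9, 93.5], [42.3, 62.6], 85.1]
top 135 rim z 0.1296 [[506.3, 155.6], [42.2, 62.1], 85.4]
top 131 rim z 0.1296 [[511.8, 216.2], [42.5, 61.9], 85.5]
```

View pics/c11.png

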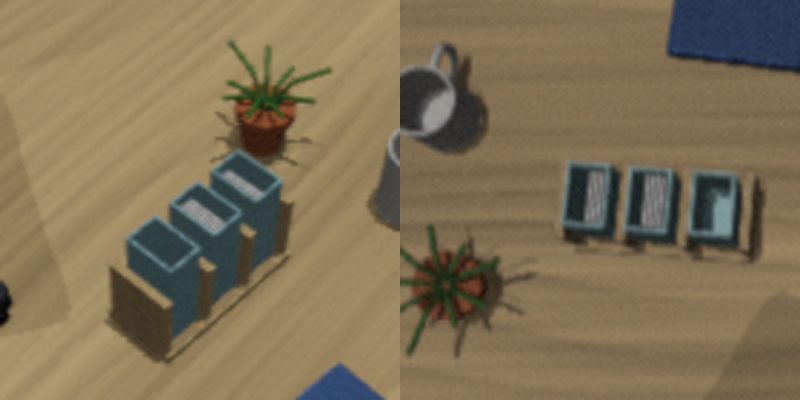

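The three tubs stand in line, rims level, pitch about 62 mm. The placed one (scene crop about (165,250), top crop about (713,208)) is upright in its bay with the gripper clear. I'm handing in.

```bash
python3 -c "
from workcell import env
print(env.job_done())"
```

```text
the job is handed in; nothing more can be done
None
```

The fallen tub was stood up on the desk, released, then re-gripped from the top and set upright in the empty bay in line with the other two; the job was handed in at about 24.6 s, and the hand-in returned no verdict.

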